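Pack the multimeter in its carton

ROBOT

A 6-joint arm with a two-finger parallel gripper is mounted at the origin on the work surface. World frame = base frame: x ahead of the robot, y to its left, z up, the work surface at z = 0. Lengths are in mm, angles in rad, forces in N, time in s.
With the tool pointing down it reaches from about 325 to 850 mm from the base axis. Payload 15.5 kg.
Tool frame: the origin (TCP) lies between the finger pads; the fingertips stand ctrl.nose_length ahead of it and the grasp point (between the pads) lies 5 mm behind it (ctrl.nose_length is the distance from the TCP to the fingertips, in mm); z points along the fingers, y is the line along which they close (so a half turn about z gives the same grasp; the last joint's range is limited). The gripper opens to 91 mm and grips with 3 to 60 N. Pads are 32 mm wide; open, the fingers measure 118 mm over their backs; the gripper's body (76 mm by 178 mm) begins 60 mm behind the grasp point.
Start: joints at [-1.23, 0.494, 1.345, -0, 1.302, -0.096], TCP at [264.403, -566.32, 227.915] pointing down, gripper open.
Joint ranges: [-2.91, 2.91], [-0.82, 2.16], [0.22, 2.67], [-1.22, 4.37], [0.12, 2.79], [-3.08, 3.08]. Speed limits (rad/s): [1.89, 1.89, 2.57, 3.01, 3.01, 3.01].

INTERFACE

Orientations are given as a unit quaternion [x, y, z, w].
In Python, from station import ctrl gives the robot as it stands.
- The arm moves only by the shell command python3 -m crank 'ROWS' [FORCE]. ROWS is JSON, a list of rows, each a list of 5 numbers: the shift along the tool's x, y, z in units of 50 mm (1.0 is 50 mm), then the turn about the tool's z in units of 5 degrees (1.0 is 5 degrees), then the closure, from 0 (fully open) to 1 (shut). In form: [[x, y, z, turn, jaw], ...]. A call has 1 to 8 rows; each row shifts and turns the commanded pose from where the row before left it, along the tool's axes as they then stand; what a row does not reach is not made up. A row lasts 1/10 s, in which the tool goes at most 50 mm and 8.59 degrees, less where a joint would pass 70% of its speed; a pose out of reach is approached as far as the arm can. A call is refused whole if a number of a shift passes 1 or a number of a turn 1, either way. A call with a gripper value outside its range is refused whole. The fingers move at their own pace and stop on an object; FORCE is the grip in N (left out, the last holds). Time passes only in rows, so rows that do not move let the fingers close. It gives the time, the measured TCP pose, the force, the opening and the grip force at its end, in the units of the state.
- ctrl.read_state(): the state, without advancing time (a new reading comes with each control period).
- ctrl.capture(name): name is "side" or "top" or "wrist"; returns a dict with "pixels" (384x512x3 uint8, blue, green, red), "depth" (384x512 float32, mm along the optical axis (not along the pixel's ray), 0 where there is no reading), "K" (3x3 intrinsics, pixels), "dist" ([k1, k2, p1, p2, k3] as OpenCV has them; the pictures are not rectified), "position" and "attitude" of the camera in the world. Camera axes: x right, y down, z forward; pixel columns grow to the right and rows downward; lengths in mm; the calibration is good to about 2 mm. A picture is of the moment at which its call begins.
- ctrl.job_done(): hands the job in; it is judged then, once.
The state is a dict: "time": time; "joint_positions": joint angles; "qvel": joint speeds; "joint_torque": joint torques, N m; "eef_pos": TCP position; "orientation": TCP orientation; "ft_force": force on the tool from outside, world axes, zero at the start; "wrist_torque": the same for the moment, N m; "opening": opening from 0.0 (shut) to 1.0 (fully open); "grasp_force": force on a finger pad.
Only numpy, scipy, OpenCV 4.12 (cv2) and the standard library are available. Lean on these libraries where they do the work, as an engineer would, in place of code of your own. Each camera call takes 0.05 s, during which the arm holds its last target. There are 200 camera calls.

TASK

Pack away the multimeter: swing the half-closed carton flap right open, take the multimeter off its sloping stand and lay it gently, flat and dial up, on the floor of the carton's empty wide bay. Then fold the flap fully shut over it and let go, leaving the other things on the bench alone.

Things in the scene. Friction and masses are not known exactly. Their poses are not given: they have to be found in the camera images.
- carton: Open brown carton, fixed: 158 (x) x 180 (y) x 55 high outside, walls and floor 4 thick. Origin: centre of its underside; z up; x points from front wall to hinge wall. Inside, a 4 thick upright divider (top 51 above the bench) and a grey foam block (40 wide, top 48 above the bench) fill the -y end; the rest is the empty wide bay, 150 (x) x 128 (y)
- bay (a point): Centre of the bay's floor: in the carton's frame x 0, y +22, z +4
- flap_hinge (a point): Middle of the flap's hinge line, on top of the carton's +x wall: in the carton's frame x +79, y 0, z +55; the hinge line runs along the carton's y. Axes as the carton's
- flap (a joint): Carton's flap, rad: 0 = shut on the rim; grows as the free edge swings up and over to the carton's +x; 1.57 upright; stops at 2.3. Starts 0.55 to 0.95. Card 158 (hinge to free edge) x 180 x 4, no handle; underside in line with the hinge, thickness outside. Stiff crease: stays where left, about 1 N at the edge moves it; push with shut fingers from underneath to open, from behind to shut
- flap_edge (a point): Middle of the flap's free edge, at its underside, 158 from the hinge line
- meter: Loose grey multimeter, 120 (x) x 60 (y) x 28 (z), about 0.25 kg. Origin: centre of its back; z out of its face, with a black dial (34 across, 6 proud, 12 off centre to -x); screen to +x. Starts on the stand, sloped 38 degrees, +x end high. Its back rests on a strip 44 wide, so both long sides (60 grip) are free for fingers; a 15 high lip holds its low end, so lift along its z
- stand: Fixed sloping meter stand: dark base 150 x 100 x 8, a 44 wide inclined aluminium strip with a lip at its low end. Origin: centre of its underside; the slope rises along its +x; the centre of the strip's face (where the meter's origin starts) is 75 above the origin
- flux: Bystander: closed bottle 42 across, 100 high, standing; origin at the centre of its underside
- tin: Bystander: flat round tin of copper wool, 76 across, 22 high; origin at the centre of its underside
- pliers: Bystander: pliers lying flat, about 165 long, 12 high; origin near the pivot, jaws to its +x
Mind the look-alikes: they are no part of the job. There is more than one size of the carton; the one meant has the size given above.

How it is judged (in metres and radians):
On the way, in this order (a step that is already met when the one before it is completed fails the run):
1. the flap is swung open, past 1.2 rad (value of joint flap above 1.2 rad), for 0.2 s.
2. the multimeter lies flat and dial up on the bay's floor, let go, the flap not yet shut (z of meter in the frame of bay between -0.004 and 0.006 m and x of meter in the frame of bay between -0.05 and 0.05 m and y of meter in the frame of bay between -0.05 and 0.05 m and angle between meter's own z axis and vertical below 0.1 rad and contact force between the fingers and meter below 0.1 N and value of joint flap above 0.3 rad), for 0.2 s.
At the end, for the whole second after the job is handed in: The flap is shut to within 0.05 rad (8 mm at its free edge) and the multimeter is at rest inside the wide bay, back on the floor (within 6 mm), dial up, level within 0.1 rad, its centre within 50 mm of the bay's centre each way (value of joint flap below 0.05 rad and z of meter in the frame of bay between -0.004 and 0.006 m and x of meter in the frame of bay between -0.05 and 0.05 m and y of meter in the frame of bay between -0.05 and 0.05 m and angle between meter's own z axis and vertical below 0.1 rad and linear speed of meter below 0.02 m/s); the robot touches nothing.
It fails at once if the multimeter is pressed hard into the carton (over 60 N) (contact force between meter and carton above 60 N).
It fails at once if the multimeter is dropped into the bay (moving faster than 0.5 m/s within 40 mm of its floor) (z of meter in the frame of bay below 0.04 m and x of meter in the frame of bay between -0.075 and 0.075 m and y of meter in the frame of bay between -0.064 and 0.064 m and linear speed of meter above 0.5 m/s).
It fails at once if a bystander is moved by more than 25 mm (distance of any of flux, tin, pliers from where it was at the start of the episode above 0.025 m).
It also fails if it takes over 72 s, if anything falls off the work surface, if the arm or the gripper's body presses on something with over 40 N, if the wrist force passes 120 N, or if a joint passes its speed limit or range.

## Working session

There is one attempt and no reset: what is moved stays moved. The work goes in short steps, Python scripts to look and compute and a shell command to move; the robot and the scene stay as the last step left them, time stands still between calls to the robot, and variables do not carry over. Pictures are saved under pics/ and viewed, at most 10 in all, crops included, and the job is handed in when it is done.

```bash
ls; mkdir -p pics; cat > h.py <<'E'
import numpy as np, cv2
from station import ctrl
from scipy.spatial.transform import Rotation as R
def cam(n):
    c=ctrl.capture(n); c['R']=R.from_quat(c['attitude']).as_matrix() if np.size(c['attitude'])==4 else np.array(c['attitude']); return c
def pts(c):  # world points for each pixel via depth
    h,w=c['depth'].shape
    uv=np.stack(np.meshgrid(np.arange(w),np.arange(h)),-1).reshape(-1,1,2).astype(np.float64)
    n=cv2.undistortPoints(uv,np.array(c['K'],float),np.array(c['dist'],float)).reshape(h,w,2)
    d=c['depth'][...,None]
    P=np.concatenate([n*d,d],-1)@c['R'].T+np.array(c['position'])
    P[c['depth']==0]=np.nan
    return P
E
python3 - <<'E'
from h import *
a=[]
for n in('top','side'):
    c=cam(n); np.savez(n+'.npz',**c); a.append(c['pixels']); print(n,c['position'],c['attitude'])
    cv2.imwrite(f'pics/{n}.png',cv2.resize(c['pixels'],(800,600)))
print(ctrl.read_state(),ctrl.nose_length)
E
```

```text
pics
top [ 266.12114204  -29.23718534 1434.30967518] [ 0.71227918 -0.69914228  0.03663916 -0.05015999]
side [196.10065238 592.98247179 826.23333027] [-0.16935194  0.9199284  -0.34925336  0.05544133]
{'time': 0.1, 'joint_positions': array([-1.22948021e+00,  4.94118343e-01,  1.34603362e+00, -1.46227729e-05,
        1.30251502e+00, -9.54894651e-02]), 'qvel': array([-0.00109015, -0.00072394, -0.00112459,  0.00036089,  0.00123301,
       -0.00156617]), 'joint_torque': array([ 1.87816819e-03, -8.80238914e+01, -3.82544875e+01,  7.11447699e-02,
        4.82220389e-02, -2.63513618e-05]), 'eef_pos': array([ 264.30347835, -566.01816912,  227.41161478]), 'orientation': array([ 9.76244201e-01,  2.16672498e-01, -7.28542793e-05, -5.32248570e-04]), 'ft_force': array([ 0.53012939, -0.37251896, -0.10252732]), 'wrist_torque': array([-0.00198532, -0.06916154, -0.00933404]), 'grasp_force': 0.0, 'opening': 1.003367139028253} 14.0
```

View pics/top.png

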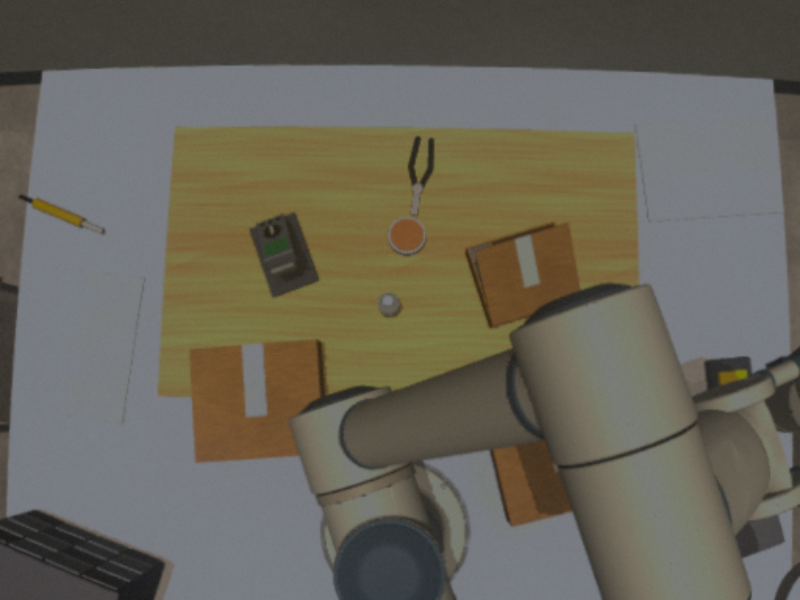

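View pics/side.png

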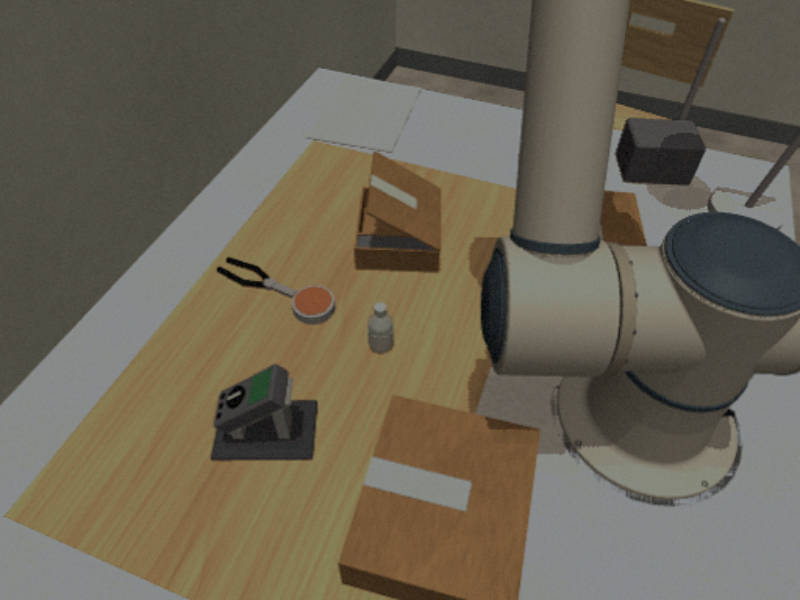

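The half-open carton sits at (525,272) in the top view, with two shut cartons at (255,400) and (535,480). The meter is on its stand at (283,252). Next I'll get the geometry from the depth images.

```bash
python3 - <<'E'
from h import *
for n in('top','side'):
    c=dict(np.load(n+'.npz')); P=pts(c); hsv=cv2.cvtColor(c['pixels'],cv2.COLOR_BGR2HSV)
    np.save(n+'_P.npy',P)
    s=512/800
    L={'top':dict(cartA=(480,290),cA_tl=(472,247),cA_tr=(569,225),cA_br=(579,290),cA_bl=(492,324),c2a=(193,351),c2b=(318,342),c2c=(322,454),c2d=(197,460),c3=(530,490),flux=(388,303),tin=(406,236),pl=(416,190),meter=(276,247),st1=(252,228),st2=(295,214),st3=(316,278),st4=(274,294)),
       'side':dict(fl1=(374,158),fl2=(438,188),fl3=(436,243),fl4=(368,208),foam=(395,242),w1=(358,268),w2=(437,268),rimL=(358,236),backw=(364,200))}[n]
    for k,(u,v) in L.items():
        print(n,k,np.round(P[int(v*s),int(u*s)]))
E
```

```text
top cartA [ 469. -155.   49.]
top cA_tl [ 550. -139.   52.]
top cA_tr [ 611. -340.   -6.]
top cA_br [ 470. -341.   67.]
top cA_bl [ 404. -176.   44.]
top c2a [339. 386.  85.]
top c2b [364. 154.  55.]
top c2c [175. 105. 333.]
top c2d [135. 370.  79.]
top c3 [nan nan nan]
top flux [435.  20. 102.]
top tin [577.  -8.  21.]
top pl [677. -28.   5.]
top meter [529. 228. 127.]
top st1 [597. 303.  -1.]
top st2 [627. 218.  -0.]
top st3 [494. 167.  11.]
top st4 [459. 251.   7.]
side fl1 [ 572. -285.  143.]
side fl2 [ 459. -342.   63.]
side fl3 [ 411. -189.   64.]
side fl4 [ 528. -148.  142.]
side foam [ 491. -182.   47.]
side w1 [ 544. -131.    4.]
side w2 [ 404. -177.   13.]
side rimL [ 559. -170.   45.]
side backw [ 600. -288.   30.]
```

```bash
python3 - <<'E'
from h import *
def ransac(Q,t=3,vert=False):
    rng=np.random.default_rng(0);b=None;bn=-1
    for _ in range(500):
        a=Q[rng.choice(len(Q),3,False)];n=np.cross(a[1]-a[0],a[2]-a[0])
        if np.linalg.norm(n)<100: continue
        n/=np.linalg.norm(n);m=abs((Q-a[0])@n)<t
        if m.sum()>bn: bn=m.sum();b=m
    I=Q[b];c=I.mean(0);n=np.linalg.svd(I-c)[2][2];n*=np.sign(n[2]);return n,c,I
D={n:(dict(np.load(n+'.npz')),np.load(n+'_P.npy')) for n in('top','side')}
for n in D:
    c,P=D[n];
    x,y,z=np.moveaxis(P,-1,0)
    m=(x>380)&(x<640)&(y>-400)&(y<-110)&(z>66)&(z<200)
    nn,cc,I=ransac(P[m]); 
    print(n,'flap n',nn.round(3),'c',cc.round(),len(I),'ang',np.arccos(nn[2]),'yaw of carton x',np.arctan2(nn[1],nn[0]))
    h=nn[:2]/np.linalg.norm(nn[:2]); ex=np.array([h[0],h[1],0]) # outward normal of tilt: carton +x side
    ey=np.array([-ex[1],ex[0],0]); 
    rim=P[(x>380)&(x<640)&(y>-400)&(y<-110)&(z>35)&(z<70)]
    print(' ex ext',np.percentile(I@ex,[1,99]),'ey ext',np.percentile(I@ey,[.5,1,99,99.5]),'z',np.percentile(I[:,2],[1,99]), 'rim ex',np.percentile(rim@ex,[1,99]),'ey',np.percentile(rim@ey,[1,99]))
    # hinge: plane at outer surf; underside = minus 4 along n
    c0=cc-4*nn; # point on underside; go to z=55
    d=np.cross(ey,nn); d*=np.sign(d[2]); p=c0+d*(55-c0[2])/d[2]; print(' hinge ex coord',p@ex)
    m=(x>440)&(x<640)&(y>150)&(y<320)&(z>60)&(z<200)
    nn,cc,I=ransac(P[m],2.5); print(' meter n',nn.round(3),cc.round(1),len(I),'tilt',np.degrees(np.arccos(nn[2])),'yaw',np.arctan2(nn[1],nn[0]))
    up=-nn[:2]/np.linalg.norm(nn[:2]);mx=np.array([up[0]*nn[2],up[1]*nn[2],np.hypot(*nn[:2])]);my=np.cross(nn,mx)
    g=[np.percentile(I@a,[1,99]) for a in(mx,my)]; print(g); ce=mx*g[0].mean()+my*g[1].mean()+nn*(cc@nn); print(' face centre',ce,'origin',ce-28*nn,'mx',mx,'my',my)
a=cv2.resize(D['side'][0]['pixels'][90:190,220:300],(480,600),interpolation=2);b=cv2.resize(D['side'][0]['pixels'][225:300,130:210],(320,300),interpolation=2)
b=cv2.copyMakeBorder(b,0,300,0,0,0);cv2.imwrite('pics/crop.png',np.hstack([a,b]))
E
```

```text
top flap n [-0.513 -0.166  0.842] c [ 497. -238.  106.] 2123 ang 0.5694522167846715 yaw of carton x -2.8281140091772583
 ex ext [-457.89305977 -337.63927249] ey ext [291.9381571  292.52347226 469.18310795 470.51916919] z [ 67.00334743 144.10427545] rim ex [-484.95721641 -325.42877229] ey [291.03873777 466.71286957]
 hinge ex coord -326.7527106366405
 meter n [0.586 0.259 0.768] [552.5 236.  102. ] 311 tilt 39.86996404216416 yaw 0.41635358330122507
[array([-457.56805211, -342.43462172]), array([-20.78183392,  35.89892633])]
 face centre [555.52450619 237.39169196  99.25335041] origin [539.10859547 230.13247731  77.7633137 ] mx [-0.70193347 -0.31039921  0.64104738] my [ 4.04428247e-01 -9.14569731e-01  2.77555756e-17]
side flap n [-0.514 -0.168  0.841] c [ 497. -233.  106.] 1712 ang 0.5714947710989405 yaw of carton x -2.8253749235656853
 ex ext [-457.34751076 -338.00385225] ey ext [291.69381193 292.66974053 471.36121712 472.65719666] z [ 66.81997033 142.94501623] rim ex [-483.82497552 -325.87705648] ey [290.08581109 470.19099597]
 hinge ex coord -327.59073342879293
 meter n [0.572 0.248 0.782] [548.7 239.9 100.7] 656 tilt 38.56848142603449 yaw 0.40824453199211486
[array([-468.50622037, -354.47005873]), array([-28.52165529,  29.98010817])]
 face centre [554.28554291 238.95931298  96.95257105] origin [538.26355169 232.02906941  75.06039159] mx [-0.71760934 -0.31039884  0.62344959] my [ 0.39699874 -0.91781916  0.        ]
```

View pics/crop.png

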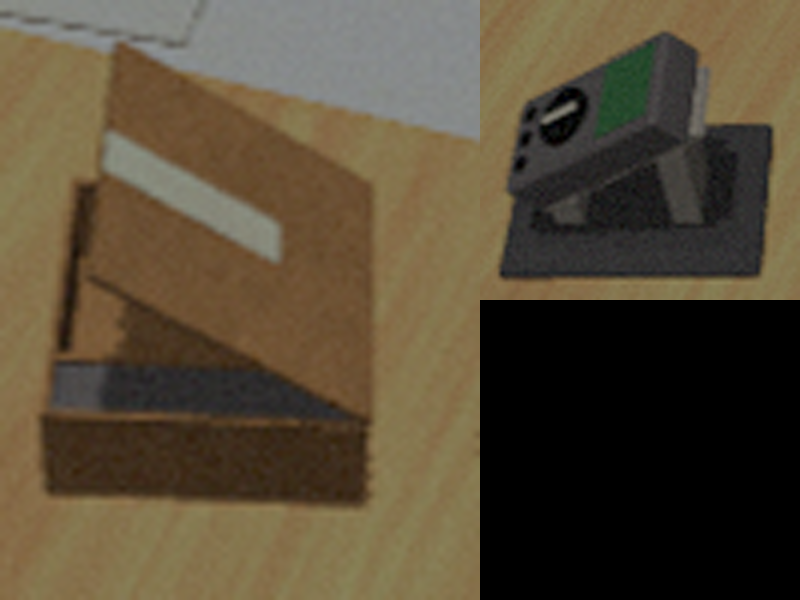

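Candidates at top-view pixels: carton A (525,272) is half open and measures 158x180, carton B (255,400) is shut and bigger, and carton C (535,480) is shut. The crop shows A with its foam end and raised flap, and the meter dial up on its stand, so A is the one. Its hinge is on the robot side, centre about (503,-237), flap at 0.57. I'll turn to line up with the carton, shut the fingers and go to a point beyond the flap's free edge.

```bash
cat >> h.py <<'E'
EX=np.array([-.951,-.309,0]);EY=np.array([.309,-.951,0]);H=-327
def go(t,yaw=None):  # remaining shift in tool units, turn in units of 5deg
    s=ctrl.read_state();T=R.from_quat(s['orientation']).as_matrix();a=np.degrees(np.arctan2(T[1,0],T[0,0]))
    print('t',round(s['time'],2),'tcp',s['eef_pos'].round(1),'yaw',a.round(2),'F',s['ft_force'].round(1),'op',round(s['opening'],3),'grip',round(s['grasp_force'],1),'q',s['joint_positions'].round(2))
    if yaw is not None: print('turn',(a-yaw)/5)
    p=np.array(t)-s['eef_pos']; u=T.T@p/50;print('shift',u.round(2))
    if yaw is not None:
        T=R.from_euler('z',yaw-a,degrees=True).as_matrix()@T;print('after turn',(T.T@p/50).round(2))
def car(x,y,z): return (H+x)*EX+(381+y)*EY+np.array([0,0,z])  # x from hinge
E
python3 -m crank '[[0,0,0,1,1],[0,0,0,0.38,1],[0.77,-0.43,0,0,1],[0.77,-0.43,0,0,1],[0.77,-0.43,0,0,1],[0.77,-0.43,0,0,1],[0.77,-0.43,0,0,1],[0.77,-0.43,0,0,1]]' 20
python3 -c "
from h import *
go(car(-173,0,119),18)"
```

```text
time: 0.9
eef_pos: [444.7, -370.3, 227.7]
orientation: [0.988, 0.157, -0.0, -0.0]
ft_force: [-0.1, -0.4, 0.1]
opening: 0.327
grasp_force: 0.0
t 0.9 tcp [ 444.7 -370.3  227.7] yaw 18.12 F [-0.1 -0.4  0.1] op 0.327 grip 0.0 q [-0.8   0.43  1.46  0.    1.25  0.46]
turn 0.023781835960916452
shift [ 3.83 -2.16  2.17]
after turn [ 3.83 -2.17  2.17]
```

```bash

python3 -m crank '[[0.77,-0.43,0,0,1],[0.77,-0.43,0,0,1],[0.77,-0.43,0,0,1],[0.77,-0.43,0,0,1],[0.75,-0.44,0,0,1],[0,0,0.8,0,1],[0,0,0.8,0,1],[0,0,0.57,0,1]]'
python3 -c "
from h import *
go(car(-173,0,119),18)"
```

```text
time: 1.7
eef_pos: [591.4, -208.7, 116.8]
orientation: [0.987, 0.158, -0.001, -0.001]
ft_force: [-0.0, -0.8, -0.5]
opening: 0.005
grasp_force: 0.0
t 1.7 tcp [ 591.4 -208.7  116.8] yaw 18.18 F [-0.  -0.8 -0.5] op 0.005 grip 0.0 q [-0.43  0.62  1.46 -0.    1.07  0.82]
turn 0.035930190669763815
shift [ 0.04 -0.01 -0.04]
after turn [ 0.04 -0.01 -0.04]
```

```bash

python3 -m crank '[[-0.23,0,0,0,1],[-0.23,0,0,0,1],[-0.23,0,-0.28,0,1],[-0.23,0,-0.28,0,1],[-0.25,0,-0.2,0,1],[-0.25,0,-0.2,0,1],[-0.28,0,-0.14,0,1],[-0.28,0,-0.14,0,1]]'
python3 -m crank '[[-0.3,0,-0.09,0,1],[-0.3,0,-0.09,0,1],[-0.3,0,-0.02,0,1],[-0.3,0,0,0,1],[-0.3,0,0,0,1],[-0.3,0,0.1,0,1],[0,0,0,0,1]]'
cat > flap.py <<'E'
from h import *
import sys
c=cam('side');P=pts(c);x,y,z=np.moveaxis(P,-1,0)
X=P@EX-H;Y=P@EY-381
hs=cv2.cvtColor(c['pixels'],cv2.COLOR_BGR2HSV)
m=(abs(Y)<95)&(X>-165)&(X<140)&(z>62)&(z<230)&(hs[...,0]<20)&(hs[...,1]>90)
a=np.c_[X[m],z[m]-55]
print(len(a),'theta median',np.median(np.arctan2(a[:,1],-a[:,0])),'z max',np.percentile(z[m],98) if len(a) else 0)
cv2.imwrite(sys.argv[1],c['pixels'])
E
python3 flap.py pics/f1.png;python3 -c "
from h import *
go(car(-173,0,119),18)"
```

```text
time: 2.5
eef_pos: [496.9, -240.9, 182.1]
orientation: [0.988, 0.157, 0.0, 0.0]
ft_force: [1.1, 0.1, -0.5]
opening: 0.006
grasp_force: 0.4
time: 3.2
eef_pos: [410.4, -268.6, 185.6]
orientation: [0.988, 0.157, -0.001, -0.001]
ft_force: [-0.6, 0.5, -0.2]
opening: 0.005
grasp_force: 0.0
695 theta median 1.8787283583227508 z max 204.90444980859718
t 3.25 tcp [ 411.5 -268.6  185.9] yaw 18.05 F [ 0.4  0.3 -0.2] op 0.003 grip 0.0 q [-0.7   0.36  1.72 -0.    1.06  0.56]
turn 0.010446114283988806
shift [ 3.83 -0.03  1.34]
after turn [ 3.83 -0.03  1.34]
```

View pics/f1.png

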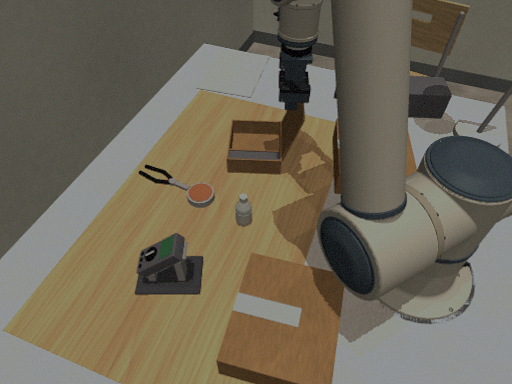

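The side view shows the flap at about 1.88 rad, right open, around (297,125), with the bay empty at (255,140). Now to the meter, opening the gripper on the way.

```bash

python3 -m crank '[[0.5,0,-0.5,0,1],[0.5,0,-0.5,0,0.5],[0,0,0,-1,0],[0,0,0,-0.1,0],[0.3,-0.8,0,0,0],[0.3,-0.8,0,0,0],[0.3,-0.8,0,0,0],[0.3,-0.8,0,0,0]]'
python3 -c "
from h import *
go([551,236.5,170],23.6)"
```

```text
time: 4.05
eef_pos: [450.0, -80.8, 235.8]
orientation: [0.979, 0.203, -0.001, -0.0]
ft_force: [1.0, 0.3, -0.2]
opening: 0.584
grasp_force: 0.0
t 4.05 tcp [450.  -80.8 235.8] yaw 23.46 F [ 1.   0.3 -0.2] op 0.584 grip 0.0 q [-0.31  0.25  1.73  0.    1.17  0.85]
turn -0.027780255016149624
shift [ 4.38 -5.02  1.32]
after turn [ 4.39 -5.    1.32]
```

```bash

python3 -m crank '[[0.55,-0.63,0,0,0],[0.55,-0.63,0,0,0],[0.55,-0.63,0,0,0],[0.55,-0.63,0,0,0],[0.55,-0.63,0.3,0,0],[0.55,-0.63,0.3,0,0],[0.54,-0.62,0.3,0,0],[0.54,-0.62,0.4,0,0]]'
python3 - <<'E'
from h import *
c=cam('wrist');P=pts(c);cv2.imwrite('pics/w1.png',c['pixels'])
x,y,z=np.moveaxis(P,-1,0);
m=(x>450)&(x<640)&(y>150)&(y<320)&(z>50)&(z<145)
Q=P[m]; n0=np.array([.575,.25,.778]); 
d=Q@n0; b=np.median(d[d>np.percentile(d,40)])
I=Q[abs(d-b)<5];c0=I.mean(0);n=np.linalg.svd(I-c0)[2][2];n*=np.sign(n[2]);I=I[abs((I-c0)@n)<3]
up=-n[:2]/np.hypot(*n[:2]);mx=np.array([*(up*n[2]),np.hypot(*n[:2])]);my=np.cross(n,mx)
g=[np.percentile(I@a,[1,99]) for a in(mx,my)]
ce=mx*g[0].mean()+my*g[1].mean()+n*np.median(I@n)
print(len(I),n.round(3),np.degrees(np.arctan2(n[1],n[0])),[np.ptp(k) for k in g],'origin',(ce-28*n).round(1))
# yaw by min area rect in plane coords
r=cv2.minAreaRect(np.c_[I@mx,I@my].astype(np.float32));print(r)
go([551,236.5,88],23.6)
E
```

```text
time: 4.85
eef_pos: [551.1, 237.1, 170.4]
orientation: [0.979, 0.204, -0.0, 0.0]
ft_force: [1.3, -1.4, -0.4]
opening: 0.999
grasp_force: 0.0
5981 [0.572 0.231 0.787] 22.031777428289917 [np.float64(116.22450947385533), np.float64(57.45981778647798)] origin [539.8 232.6  75. ]
((-416.5136413574219, -13.200931549072266), (59.316131591796875, 119.24947357177734), 89.70323181152344)
t 4.9 tcp [551.2 241.6 167. ] yaw 23.59 F [-4.5  5.1 -3.8] op 1.003 grip 0.0 q [0.31 0.53 1.48 0.   1.14 1.47]
turn -0.0025289612291260256
shift [-0.04  0.09  1.58]
after turn [-0.04  0.09  1.58]
```

View pics/w1.png

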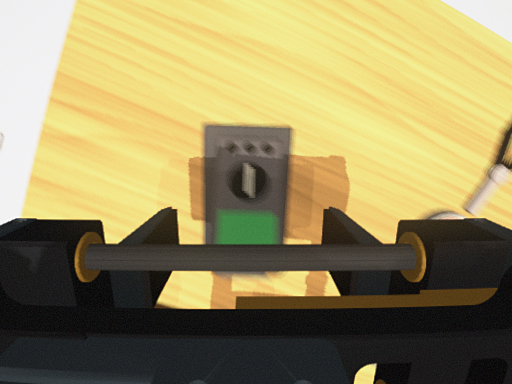

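The wrist view shows the meter between the open fingers, dial at (248,180) and screen at (248,225), about centred. Its origin is near (540,232.5,75), so I'll descend.

```bash

python3 -m crank '[[0,0,0,0.1,0],[0,0,0.5,0,0],[0,0,0.5,0,0],[0,0,0.5,0,0],[0.02,0,0.1,0,0],[0,0,0,0,0]]'
python3 -c "
from h import *
go([552.5,238,87],23.2)"
```

```text
time: 5.5
eef_pos: [551.6, 235.0, 91.3]
orientation: [0.98, 0.2, -0.001, 0.0]
ft_force: [-0.3, 0.5, 0.2]
opening: 1.001
grasp_force: 0.0
t 5.5 tcp [551.6 235.   91.3] yaw 23.03 F [-0.3  0.5  0.2] op 1.001 grip 0.0 q [ 0.3   0.62  1.55 -0.    0.98  1.47]
turn -0.033904673865400525
shift [ 0.04 -0.05  0.09]
after turn [ 0.04 -0.05  0.09]
```

```bash

python3 -m crank '[[0.03,-0.05,0.08,0,0],[0,0,0,0,0.6],[0,0,0,0,0.6],[0,0,0,0,0.6],[0,0,0,0,0.6],[0,0,0,0,0.6],[0,0,0,0,0.6]]' 15
python3 -m crank '[[0.12,0,-0.16,0,0.6],[0.12,0,-0.16,0,0.6],[0.25,0,-0.32,0,0.6],[0.31,0,-0.39,0,0.6],[0.31,0,-0.39,0,0.6],[0,0,-0.5,0,0.6],[0,0,-0.5,0,0.6],[0,0,0,0,0.6]]'
python3 -c "
from h import *
go(car(-79,22,150),18)"
```

```text
time: 6.2
eef_pos: [552.6, 238.7, 87.8]
orientation: [0.98, 0.2, 0.0, 0.0]
ft_force: [-0.4, -2.5, 5.5]
opening: 0.664
grasp_force: 14.9
time: 7.0
eef_pos: [605.3, 261.4, 212.5]
orientation: [0.98, 0.201, 0.003, -0.0]
ft_force: [0.4, -0.2, -1.4]
opening: 0.661
grasp_force: 14.8
t 7.0 tcp [605.3 261.4 212.5] yaw 23.13 F [ 0.4 -0.2 -1.4] op 0.661 grip 14.8 q [0.32 0.55 1.28 0.   1.3  1.48]
turn 1.0266703942697988
shift [-5.83  8.8   1.22]
after turn [-5.02  9.29  1.22]
```

```bash

python3 -m crank '[[0,0,0,1,0.6],[-0.42,0.77,0,0.02,0.6],[-0.42,0.77,0,0,0.6],[-0.42,0.77,0,0,0.6],[-0.42,0.77,0,0,0.6],[-0.42,0.77,0,0,0.6],[-0.42,0.77,0,0,0.6],[-0.42,0.77,0,0,0.6]]'
python3 -m crank '[[-0.42,0.77,0,0,0.6],[-0.42,0.77,0,0,0.6],[-0.42,0.77,0,0,0.6],[-0.42,0.77,0,0,0.6],[-0.4,0.75,0,0,0.6],[0,0,0.6,0,0.6],[0,0,0.6,0,0.6],[0,0,0,0,0.6]]'
python3 - <<'E'
from h import *
c=cam('side');cv2.imwrite('pics/s3.png',cv2.resize(c['pixels'][40:210,180:380],None,fx=3,fy=3))
go(car(-79,22,80),18)
E
```

```text
time: 7.8
eef_pos: [546.4, -42.7, 208.1]
orientation: [0.988, 0.157, -0.0, -0.0]
ft_force: [0.7, 0.9, -2.8]
opening: 0.663
grasp_force: 14.9
time: 8.6
eef_pos: [505.4, -254.6, 145.0]
orientation: [0.988, 0.156, -0.002, -0.002]
ft_force: [-0.2, 0.5, -2.2]
opening: 0.663
grasp_force: 14.9
t 8.65 tcp [ 506.5 -254.9  147.1] yaw 18.02 F [-0.5  0.2 -1.4] op 0.66 grip 14.9 q [-0.57  0.51  1.58  0.    1.06  0.68]
turn 0.003283959329571218
shift [0.06 0.08 1.34]
after turn [0.06 0.08 1.34]
```

View pics/s3.png

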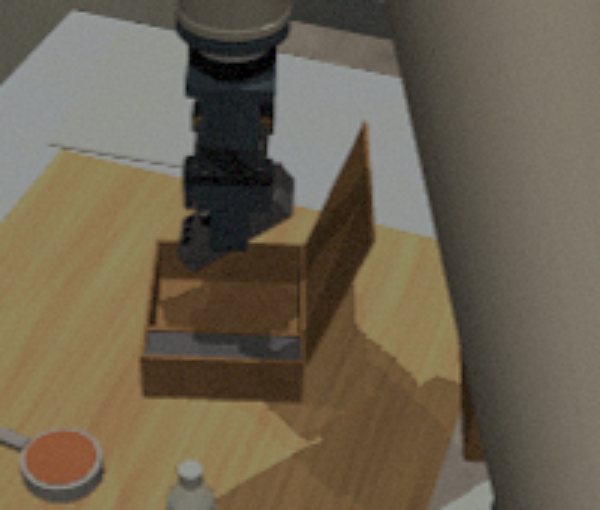

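The meter is held firmly, still sloped with its low end to the front wall, above the bay (around (235,225)); the flap stays open. Lowering now.

```bash

python3 -m crank '[[0.06,0.08,0.3,0,0.6],[0,0,0.4,0,0.6],[0,0,0.4,0,0.6],[0,0,0.3,0,0.6],[0,0,0.2,0,0.6],[0,0,0.1,0,0.6],[0,0,0,0,0.6]]'
python3 -m crank '[[0,0,0.05,0,0.6],[0,0,0.1,0,0.6],[0,0,0.1,0,0.6],[0,0,0.1,0,0.6],[0,0,0,0,0.6]]' 8
python3 -c "
from h import *
go(car(-79,22,21),18)"
```

```text
time: 9.35
eef_pos: [511.8, -258.4, 63.4]
orientation: [0.988, 0.157, 0.0, 0.0]
ft_force: [0.5, -0.2, -2.8]
opening: 0.661
grasp_force: 14.9
time: 9.85
eef_pos: [511.3, -258.3, 45.4]
orientation: [0.988, 0.157, -0.0, -0.0]
ft_force: [0.2, -0.9, -2.5]
opening: 0.658
grasp_force: 8.0
t 9.85 tcp [ 511.3 -258.3   45.4] yaw 18.02 F [ 0.2 -0.9 -2.5] op 0.658 grip 8.0 q [-0.57  0.66  1.65 -0.    0.84  0.68]
turn 0.0038137267215098804
shift [-0.01 -0.01  0.49]
after turn [-0.01 -0.01  0.49]
```

```bash

python3 -m crank '[[0,0,0.1,0,0.6],[0,0,0.1,0,0.6],[0,0,0,0,0.6]]'
python3 -m crank '[[0,0,0.1,0,0.6],[0,0,0.1,0,0.6],[0,0,0,0,0.6]]'
python3 - <<'E'
from h import *
c=cam('side');cv2.imwrite('pics/s4.png',cv2.resize(c['pixels'][80:200,200:340],None,fx=4,fy=4,interpolation=2))
go(car(-79,22,21),18)
E
```

```text
time: 10.15
eef_pos: [511.3, -258.2, 35.2]
orientation: [0.988, 0.157, -0.0, -0.0]
ft_force: [-0.2, -0.1, -3.1]
opening: 0.659
grasp_force: 8.0
time: 10.45
eef_pos: [511.3, -258.2, 25.2]
orientation: [0.988, 0.157, -0.0, -0.0]
ft_force: [0.3, 0.0, -1.3]
opening: 0.657
grasp_force: 8.0
t 10.5 tcp [ 511.4 -258.2   25.4] yaw 18.02 F [ 0.3 -0.6 -2. ] op 0.655 grip 8.0 q [-0.57  0.69  1.66  0.    0.79  0.68]
turn 0.004467736808062739
shift [-0.01 -0.01  0.09]
after turn [-0.01 -0.01  0.09]
```

View pics/s4.png

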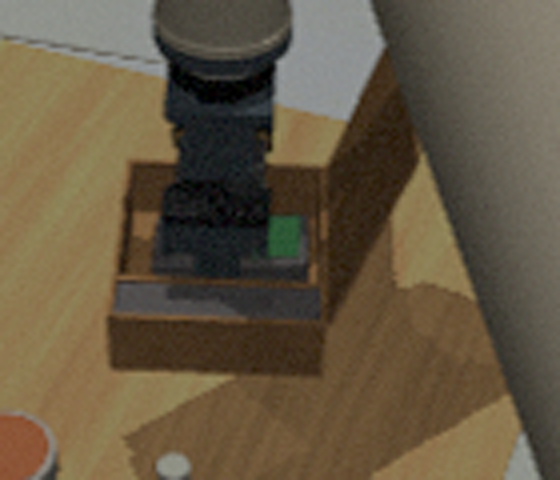

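The meter has pivoted nearly flat, screen visible at (285,235) inside the bay. I'll ease down a few more mm and check its level with the wrist camera before letting go.

```bash

python3 -m crank '[[0,0,0.05,0,0.6],[0,0,0.04,0,0.6],[0,0,0,0,0.6]]'
cat > met.py <<'E'
from h import *
import sys
c=cam(sys.argv[1]);P=pts(c);X=P@EX-H;Y=P@EY-381;z=P[...,2]
hs=cv2.cvtColor(c['pixels'],cv2.COLOR_BGR2HSV)
g=(hs[...,0]>45)&(hs[...,0]<85)&(hs[...,1]>90)&(X>-158)&(X<0)&(abs(Y)<90)
Q=np.c_[X[g],Y[g],z[g]];Q=Q[abs(Q[:,2]-np.median(Q[:,2]))<25]
c0=Q.mean(0);n=np.linalg.svd(Q-c0)[2][2];n*=np.sign(n[2]);print('screen',len(Q),c0.round(1),n.round(3))
go(car(-79,22,21),18)
E
python3 met.py wrist; python3 met.py side
```

```text
time: 10.8
eef_pos: [511.5, -258.3, 21.3]
orientation: [0.988, 0.157, -0.0, -0.0]
ft_force: [-0.5, 0.3, -3.0]
opening: 0.655
grasp_force: 8.0
screen 562 [-53.6  21.9  32.9] [ 0.599 -0.003  0.801]
t 10.85 tcp [ 511.5 -258.3   21.3] yaw 18.03 F [-0.6 -0.6 -1.7] op 0.656 grip 8.0 q [-0.57  0.69  1.66  0.    0.78  0.68]
turn 0.00508981616971127
shift [-0.01 -0.02  0.01]
after turn [-0.01 -0.02  0.01]
screen 81 [-31.6  21.8  32.8] [0.028 0.024 0.999]
t 10.9 tcp [ 511.5 -258.3   21.3] yaw 18.03 F [ 0.5 -0.5 -2.9] op 0.655 grip 8.0 q [-0.57  0.69  1.66  0.    0.78  0.68]
turn 0.00590149758026115
shift [-0.01 -0.02  0.01]
after turn [-0.01 -0.02  0.01]
```

Flat, with the face at z about 33 (32 expected). Releasing and rising.

```bash

python3 -m crank '[[0,0,0,0,0.3],[0,0,0,0,0.15],[0,0,0,0,0.15],[0,0,0,0,0.15],[0,0,0,0,0.15],[0,0,0,0,0.15]]'
python3 -m crank '[[0,0,-0.2,0,0.15],[0,0,-0.4,0,0.15],[0,0,-0.8,0,0.15],[0.2,0,-1,0,0.3],[0.2,0,-1,0,1],[0,0,-1,0,1],[0,0,-0.4,0,1]]'
python3 met.py side; python3 met.py wrist; python3 flap.py pics/f5.png
python3 - <<'E'
from h import *
go(car(80,0,230),18)
c=cam('wrist');cv2.imwrite('pics/w5.png',c['pixels'])
for n in('side','top'):
    c=cam(n);P=pts(c);X=P@EX-H;z=P[...,2];Y=P@EY-381
    m=(X>0)&(X<170)&(abs(Y)<90)&(z>15)&(z<120);print(n,'behind',m.sum(),np.percentile(X[m],[2,50]) if m.any() else 0,np.percentile(z[m],[50,98]) if m.any() else 0)
E
```

```text
time: 11.5
eef_pos: [511.5, -258.4, 21.4]
orientation: [0.988, 0.157, 0.0, 0.0]
ft_force: [-0.2, -0.1, 0.1]
opening: 0.85
grasp_force: 0.0
time: 12.2
eef_pos: [531.5, -252.8, 265.3]
orientation: [0.988, 0.157, 0.003, 0.002]
ft_force: [-0.1, 0.2, -1.1]
opening: 0.533
grasp_force: 0.0
screen 119 [-38.3  22.5  32.7] [0.027 0.028 0.999]
t 12.25 tcp [ 531.9 -253.2  266.6] yaw 18.04 F [1.  0.5 3.2] op 0.482 grip 0.0 q [-0.55  0.4   1.39  0.    1.34  0.71]
turn 0.008217037998362287
shift [-0.46 -0.08  4.91]
after turn [-0.46 -0.08  4.91]
screen 785 [-37.2  22.   32.7] [ 0. -0.  1.]
t 12.3 tcp [ 531.4 -252.9  263.8] yaw 18.04 F [ 0.5  0.2 -0.9] op 0.44 grip 0.0 q [-0.55  0.41  1.39  0.    1.33  0.71]
turn 0.00764158944886475
shift [-0.45 -0.06  4.85]
after turn [-0.45 -0.06  4.85]
911 theta median 1.8768279684639848 z max 205.29017451187676
t 12.35 tcp [ 530.5 -252.5  261.5] yaw 18.03 F [ 0.4  0.4 -0.9] op 0.402 grip 0.0 q [-0.55  0.41  1.4  -0.    1.33  0.71]
turn 0.0056728095594138495
shift [-3.59 -0.47  0.62]
after turn [-3.59 -0.46  0.62]
side behind 657 [ 0.31117677 17.60604717] [ 78.98293029 117.57850749]
top behind 78 [163.43352675 167.4599724 ] [77.68410993 85.07578771]
```

View pics/f5.png

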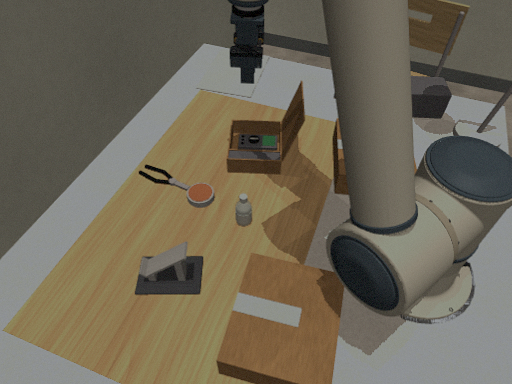

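The view shows the meter flat, dial up in the bay at (257,140), flap still open at (293,115), bystanders untouched. Next I go over the flap and down behind it with the fingers shut.

```bash

python3 -m crank '[[-0.65,-0.08,0,0,1],[-0.65,-0.08,0,0,1],[-0.65,-0.08,0,0,1],[-0.65,-0.08,0,0,1],[-0.65,-0.08,0,0,1],[-0.65,-0.07,0,0,1],[0,0,0,0,1]]' 20
python3 -m crank '[[0,0,0.4,0,1],[0,0,0.5,0,1],[0,0,0.4,0,1],[0,0,0,0,1]]'
python3 -c "
from h import *
go(car(20,0,194),18)"
```

```text
time: 13.2
eef_pos: [334.1, -289.9, 258.5]
orientation: [0.988, 0.156, -0.001, -0.001]
ft_force: [0.7, -0.4, 0.2]
opening: 0.004
grasp_force: 0.0
time: 13.6
eef_pos: [336.6, -288.9, 191.9]
orientation: [0.988, 0.157, -0.001, -0.002]
ft_force: [0.2, 0.2, 0.8]
opening: -0.0
grasp_force: 0.0
t 13.6 tcp [ 336.6 -288.9  191.9] yaw 18.02 F [0.2 0.2 0.8] op -0.0 grip 0.0 q [-0.84  0.29  1.82  0.    1.04  0.41]
turn 0.0045125499661189394
shift [ 1.52  0.04 -0.04]
after turn [ 1.52  0.04 -0.04]
```

```bash

python3 -m crank '[[0.38,0,0,0,1],[0.38,0,0,0,1],[0.38,0,0,0,1],[0.38,0.04,0,0,1],[0.33,0,0.02,0,1],[0.33,0,0.04,0,1],[0.36,0,0.13,0,1],[0.36,0,0.15,0,1]]'
python3 -m crank '[[0.23,0,0.19,0,1],[0.23,0,0.19,0,1],[0.2,0,0.25,0,1],[0.2,0,0.25,0,1],[0.1,0,0.22,0,1],[0.1,0,0.22,0,1],[0,0,0,0,1]]'
python3 flap.py pics/f6.png
python3 -c "
from h import *
go(car(-109,0,73),18)"
```

```text
time: 14.4
eef_pos: [477.2, -246.9, 177.0]
orientation: [0.988, 0.157, 0.0, 0.0]
ft_force: [-0.3, 0.2, 0.1]
opening: 0.005
grasp_force: 0.4
time: 15.1
eef_pos: [526.0, -230.5, 109.8]
orientation: [0.988, 0.157, -0.001, -0.001]
ft_force: [0.7, 0.5, 0.2]
opening: 0.008
grasp_force: 0.0
1348 theta median 0.3343571813727567 z max 194.03477363394816
t 15.15 tcp [ 526.  -230.7  110.7] yaw 18.03 F [0.5 1.2 0.9] op 0.004 grip 0.0 q [-0.52  0.56  1.6  -0.    0.98  0.74]
turn 0.006823979969674099
shift [ 0.14 -0.02  0.75]
after turn [ 0.14 -0.02  0.75]
```

Flap is at about 0.3 and following the fingers. Pressing it down to the rim.

```bash

python3 -m crank '[[0.1,0,0.2,0,1],[0.04,0,0.2,0,1],[0,0,0.15,0,1],[0,0,0.1,0,1],[0,0,0.08,0,1],[0,0,0.03,0,1],[0,0,0,0,1]]'
python3 flap.py pics/f7.png
```

```text
time: 15.85
eef_pos: [532.9, -228.7, 73.4]
orientation: [0.988, 0.157, -0.0, -0.0]
ft_force: [-0.5, 0.1, 0.8]
opening: 0.008
grasp_force: 0.0
53 theta median 0.7209049602179988 z max 220.90937400058976
```

```bash

python3 -m crank '[[0,0,0.03,0,1],[0,0,0,0,1]]'; python3 -m crank '[[0,0,0.03,0,1],[0,0,0,0,1]]'
```

```text
time: 16.1
eef_pos: [533.2, -228.9, 73.0]
orientation: [0.988, 0.157, 0.0, 0.0]
ft_force: [-4.6, 2.3, 16.5]
opening: 0.007
grasp_force: 8.1
time: 16.3
eef_pos: [533.2, -229.0, 72.6]
orientation: [0.988, 0.157, 0.001, 0.001]
ft_force: [-9.2, 4.4, 37.5]
opening: 0.003
grasp_force: 18.6
```

Firm contact at the shut height. I'll lift clear and verify.

```bash

python3 -m crank '[[0,0,-0.2,0,1],[0,0,-0.6,0,1],[0,0,-1,0,1],[0,0,-1,0,1],[0.8,0,-0.5,0,1],[0.8,0,0,0,1],[0.8,0,0,0,1],[0,0,0,0,1]]'
python3 -m crank '[[0.9,0,0,0,1],[0,0,0,0,1],[0,0,0,0,1]]'
python3 - <<'E'
from h import *
for n in('side','top'):
    c=cam(n);P=pts(c);X=P@EX-H;Y=P@EY-381;z=P[...,2]
    m=(X>-150)&(X<-8)&(abs(Y)<80)&(z>40)&(z<110)
    A=np.c_[X[m],np.ones(m.sum())];k=np.linalg.lstsq(A,z[m],rcond=None)[0];e=abs(A@k-z[m])<4
    k=np.linalg.lstsq(A[e],z[m][e],rcond=None)[0];print(n,m.sum(),'theta',-k[0],'z hinge',k[1],'z edge',k[1]-158*k[0])
    if n=='side':cv2.imwrite('pics/f9.png',c['pixels'])
go([0,0,0])
E
```

```text
time: 17.1
eef_pos: [650.6, -189.9, 235.3]
orientation: [0.987, 0.158, 0.001, 0.0]
ft_force: [-0.2, -0.7, -0.4]
opening: 0.004
grasp_force: 0.0
time: 17.4
eef_pos: [689.8, -177.5, 235.0]
orientation: [0.988, 0.157, -0.0, -0.0]
ft_force: [0.4, 0.3, 0.0]
opening: 0.004
grasp_force: 0.0
side 1678 theta 1.701140789637167e-05 z hinge 58.528501715282204 z edge 58.53118951772983
top 843 theta -0.0008752908707063212 z hinge 59.341452060568564 z edge 59.203156102996964
t 17.5 tcp [ 689.1 -178.   235.5] yaw 18.01 F [-0.2  0.4  0.8] op 0.006 grip 0.0 q [-0.34  0.62  1.09 -0.    1.43  0.92]
shift [-12.    -7.65   4.72]
```

View pics/f9.png

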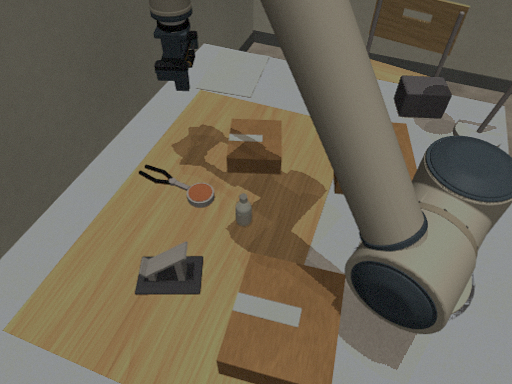

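The carton at (255,145) is fully shut (flap angle about 0), the robot is clear of everything, and the bystanders are where they were.

```bash
python3 -c "
from station import ctrl
print(ctrl.job_done())"
```

```text
the job is handed in; nothing more can be done
None
```

The job is handed in: the multimeter lies flat and dial up in the wide bay, the flap is shut (measured angle about 0 rad), and the arm is clear; the bystanders look unmoved in the last picture, and the judge gave no verdict.

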